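Wedge a plaster casting mould tight in its clamp

TASK

Take the long wooden wedge from its rack and stand it loosely, thin end down and sloping face towards the sloping stop block, in the middle of the slot between the plaster mould and that block. Then tap it down with the mallet until the two mould halves are shut and the wedge is locked tight, without cracking the plaster, and stand the mallet back upright on the bench.

Things in the scene. Friction and masses are not known exactly. Their poses are not given: they have to be found in the camera images.
- clamp: Fixed wooden mould clamp, base board 150 x 255 x 18 mm; origin on the table under the plane where the shut mould halves meet; z up, y along the board: end post with springy rubber liner (20 N/mm) at +55 mm, sloping stop block (130 mm wide, 90 high) at -y. The block's face leans away from the mould 1 in 5, from y = -62 at the board to -80 mm at its top, give or take 3 mm (bolted in slots).
- mould_a: Plaster half mould next to the liner, loose on the board: 110 (x) x 55 (y) x 90 (z) mm, 0.5 kg, origin in the centre of its underside, 18 mm above the table, axes as the clamp.
- mould_b: Plaster half mould next to the slot; size, origin height and axes as mould_a. It starts 2 to 4 mm apart from mould_a (origins 55 mm apart in y when shut). Its upright outer face, 27.5 mm from its origin towards -y, is one side of the slot; its top is 108 mm above the table. The plaster cracks if squeezed by the wedge with over 50 N.
- wedge_mid (a point): Long beech wedge, 120 mm long, 36 mm wide (x), 80 g: this point is at half its length, width and thickness. z points from the thin end (14 mm thick) to the thick end (38 mm; 26 mm here). The +y face is upright (13 mm from this point) and goes against mould_b; the -y face slopes 1 in 5 and goes against the stop block. Grip it across its width near the top.
- wedge: The same wedge; origin at the foot of its upright face. Set in the slot by its own weight it stands loose, thin end 25 to 70 mm above the board. Driven, it sinks 10 to 30 mm, first closing the halves (under 10 N of push), then getting stiff. It is tight when straight taps of 15 to 20 N with the mallet sink it no further (under 2 mm); it then locks itself. Pushing it with over 40 N can crack the plaster.
- rack: Fixed wooden wedge rack, 70 (x) x 120 (y) x 75 mm high, origin in the centre of its underside, axes as the wedges in it. The long wedge stands thin end down in the pocket towards +y, held only by its weight, its top 60 mm above the rack; the spare in the pocket towards -y. Draw the wedge straight up, 65 mm.
- mallet_grip (a point): Turned wooden mallet, 140 mm high, 0.2 to 0.35 kg, standing on the flat end of its head, handle up: head 58 mm across and 58 mm high, round handle 26 mm across above it. This point is on its axis, in the handle, 105 mm above the flat end, which does the tapping and rests on the table; z up along the handle.
- mallet: The same mallet; origin in the centre of the flat end of its head.
- spare_mid (a point): Short spare wedge, 80 mm long, 22 mm wide, standing 30 mm out of the rack; this point is at half its length. Not needed: leave it in the rack.
- tiles: Stack of four hexagonal terracotta tiles, 84 mm across, 44 mm high; origin under its centre. Leave alone.
- cup: Terracotta cup, 72 mm across, 75 mm high; origin under its centre. Leave alone.
- bowl: White bowl, 120 mm across, 50 mm high; origin under its centre. Leave alone.
- vase: Terracotta vase, 84 mm across, 115 mm high; origin under its centre. Leave alone.
Not all that is in view belongs to the job. What is shaped like the mould_a but purple or turquoise is not meant.

How it is judged:
On the way, in this order (a step that is already met when the one before it is completed fails the run):
1. the wedge stands loosely in the middle of the slot, thin end down, sloping face to the stop block, let go (x of wedge_mid in the frame of clamp between -0.018 and 0.018 m and y of wedge_mid in the frame of clamp between -0.085 and -0.058 m and z of wedge_mid in the frame of clamp below 0.158 m and angle between wedge_mid's own z axis and vertical below 0.09 rad and contact force between the fingers and wedge below 0.1 N and contact force between wedge and mould_b below 5 N), for 0.2 s.
2. the mallet taps the wedge, the gripper not touching the wedge (contact force between mallet and wedge above 4 N and contact force between the arm and wedge below 0.1 N).
3. the halves are shut and the wedge is locked tight with the mallet lifted off it (x of wedge_mid in the frame of clamp between -0.018 and 0.018 m and y of wedge_mid in the frame of clamp between -0.085 and -0.058 m and z of wedge_mid in the frame of clamp below 0.158 m and angle between wedge_mid's own z axis and vertical below 0.09 rad and contact force between wedge and mould_b above 8 N and y of mould_b in the frame of mould_a above -0.0565 m and contact force between mallet and wedge below 0.1 N), for 0.2 s.
At the end, for the whole second after the job is handed in: The wedge stands upright (within 5 degrees) within 18 mm of the slot's middle, squeezing the mould with over 8 N by itself; the halves are shut (gap under 1.5 mm); the mallet stands upright on the bench, let go and at rest (x of wedge_mid in the frame of clamp between -0.018 and 0.018 m and y of wedge_mid in the frame of clamp between -0.085 and -0.058 m and z of wedge_mid in the frame of clamp below 0.158 m and angle between wedge_mid's own z axis and vertical below 0.09 rad and contact force between wedge and mould_b above 8 N and y of mould_b in the frame of mould_a above -0.0565 m and angle between mallet_grip's own z axis and vertical below 0.12 rad and height (world z) of mallet_grip between 0.098 and 0.112 m and linear speed of mallet below 0.02 m/s and linear speed of wedge below 0.01 m/s); the robot touches nothing.
It fails at once if the plaster is cracked: the wedge squeezes it with over 50 N (contact force between wedge and mould_b above 50 N).
It fails at once if the plaster is struck with over 10 N by the mallet or the gripper (contact force between any of mallet, the arm, the fingers and mould_a above 10 N or contact force between any of mallet, the arm, the fingers and mould_b above 10 N).
It fails at once if the wedge is driven tight by the gripper instead of the mallet (contact force between the fingers and wedge above 0.5 N and contact force between wedge and mould_b above 8 N).
It fails at once if a bystander is moved by over 30 mm (distance of any of spare_mid, tiles, cup, bowl, vase from where it was at the start of the episode above 0.03 m).
It also fails if it takes over 64 s, if anything falls off the work surface, if the arm or the gripper's body presses on something with over 40 N, if the wrist force passes 120 N, or if a joint passes its speed limit or range.

ROBOT

A 6-joint arm with a two-finger parallel gripper is mounted at the origin on the work surface. World frame = base frame: x ahead of the robot, y to its left, z up, the work surface at z = 0. Lengths are in m, angles in rad, forces in N, time in s.
With the tool pointing down it reaches from about 0.35 to 0.775 m from the base axis. Payload 5.5 kg.
Tool frame: the origin (TCP) lies at the very end of the fingers, on their centre line; the grasp point (between the pads) lies 19 mm behind it (env.grip_point_offset is the distance from the TCP to the grasp point, in m); z points along the fingers, y is the line along which they close (so a half turn about z gives the same grasp; the last joint's range is limited). The gripper opens to 85 mm and grips with 20 to 120 N. Pads are 22 mm wide; open, the fingers measure 114 mm over their backs; the gripper's body (76 mm by 85 mm) begins 54 mm behind the grasp point. The pads swing forward as they close: fully open they stand 13 mm farther back than shut.
Start: joints at [1.162, 0.313, 0.046, 1.304, 0, 1.431], TCP at [0.153, 0.554, 0.231] pointing down, gripper open.
Joint ranges: [-2.76, 2.76], [-0.86, 1.69], [-1.03, 1.26], [-2.2, 2.34], [-1.47, 1.5], [-3.14, 3.14]. Speed limits (rad/s): [2.57, 2.57, 3.14, 3.14, 3.14, 3.14].

INTERFACE

Orientations are given as a unit quaternion [w, x, y, z].
In Python, from workcell import sensors, imaging, workorder, env gives the robot as it stands.
- The arm moves only by the shell command python3 -m handwheel 'ROWS' [FORCE]. ROWS is JSON, a list of rows, each a list of 5 numbers: the shift along the tool's x, y, z in mm, then the turn about the tool's z in rad, then the opening, from 0 (shut) to 1 (fully open). A call has 1 to 8 rows; each row is the pose to reach, as a shift and turn from the pose commanded when the call began, along the tool's axes at that moment; what a row does not reach only later rows make up. A row lasts 1/10 s, in which the tool goes at most 50 mm and 8.59 degrees, less where a joint would pass 70% of its speed; a pose out of reach is approached as far as the arm can. A call with a gripper value outside its range is refused whole. The fingers move at their own pace and stop on an object; FORCE is the grip in N (left out, the last holds). Time passes only in rows, so rows that repeat a pose let the fingers close. It gives the time, the measured TCP pose, the force, the opening and the grip force at its end, in the units of the state.
- sensors.get_state(): the state, without advancing time (a new reading comes with each control period).
- imaging.read_camera(name): name is "scene" or "top" or "wrist"; returns a dict with "color" (384x512x3 uint8, blue, green, red), "z_map" (384x512 float32, m along the optical axis (not along the pixel's ray), 0 where there is no reading), "fx", "fy", "cx", "cy" (pixels), "xyz" and "rotation" of the camera in the world. Camera axes: x right, y down, z forward; pixel columns grow to the right and rows downward; lengths in m; the calibration is good to about 2 mm. A picture is of the moment at which its call begins.
- workorder.hand_in(): hands the job in; it is judged then, once.
The state is a dict: "clock": time; "joint_pos": joint angles; "qvel": joint speeds; "tau": joint torques, N m; "tcp_pos": TCP position; "orientation": TCP orientation; "wrist_force": force on the tool from outside, world axes, zero at the start; "ft_torque": the same for the moment, N m; "finger_gap": finger opening in m; "grip_force": force on a finger pad.
Only numpy, scipy, OpenCV 4.12 (cv2) and the standard library are available. Lean on these libraries where they do the work, as an engineer would, in place of code of your own. Each camera call takes 0.05 s, during which the arm holds its last target. There are 200 camera calls.

## Working session

There is one attempt and no reset: what is moved stays moved. The work goes in short steps, Python scripts to look and compute and a shell command to move; the robot and the scene stay as the last step left them, time stands still between calls to the robot, and variables do not carry over. Pictures are saved under pics/ and viewed, at most 14 in all, crops included, and the job is handed in when it is done.

```bash
mkdir -p pics; cat > h.py <<'E'
import numpy as np, cv2
from workcell import sensors, imaging, workorder, env
from scipy.spatial.transform import Rotation as R
def rot(c):
    r=np.array(c["rotation"],float)
    return r if r.shape==(3,3) else R.from_quat(r[[1,2,3,0]]).as_matrix()
def pts(c):
    z=c["z_map"]; v,u=np.mgrid[:z.shape[0],:z.shape[1]]
    p=np.stack([(u-c["cx"])/c["fx"]*z,(v-c["cy"])/c["fy"]*z,z],-1)
    return p@rot(c).T+np.array(c["xyz"])
def tool(p):  # world point -> shift in tool axes (mm) from present TCP
    s=sensors.get_state(); q=np.array(s["orientation"])[[1,2,3,0]]
    return R.from_quat(q).inv().apply(np.array(p)-s["tcp_pos"])*1000
E
python3 - <<'E'
from h import *
for n in ("scene","top"):
    c=imaging.read_camera(n); np.save(n+".npy",c,allow_pickle=True)
    cv2.imwrite(f"pics/{n}.png",cv2.resize(c["color"],(800,600)))
    print(n,c["xyz"],c["rotation"],c["fx"],c["cx"],c["cy"])
s=sensors.get_state();print(s)
E
```

```text
scene [ 1.1923422  -0.68429954  0.86073166] [-0.38677902  0.8548418   0.31338756 -0.14640945] 370.6441997754574 254.80748810167995 188.61006457277117
top [0.43389665 0.00381129 1.4882265 ] [ 0.04454558 -0.70487607  0.70657663 -0.04375939] 440.00224470049505 251.96438914857714 186.3327167467098
{'clock': 0.1, 'joint_pos': array([ 1.16241421e+00,  3.13962435e-01,  4.51277989e-02,  1.30364987e+00,
       -2.24840486e-05,  1.43123986e+00]), 'qvel': array([ 3.83130188e-04, -2.08907111e-03,  1.78540865e-03, -6.65897079e-04,
        9.13557030e-05, -1.15608438e-03]), 'tau': array([ 1.67211983e-03, -4.81723917e+01,  2.99245155e+01,  1.27315085e-02,
       -1.74431839e-04,  1.34783772e-05]), 'tcp_pos': array([0.15252671, 0.55392343, 0.23049135]), 'orientation': array([-2.17550031e-04,  1.34008396e-01,  9.90979837e-01, -8.15651463e-04]), 'wrist_force': array([0.56745908, 0.26912473, 0.07142735]), 'ft_torque': array([-0.0079986 , -0.04364926, -0.01190397]), 'grip_force': 0.0, 'finger_gap': 0.08543416056208726}
```

View pics/scene.png

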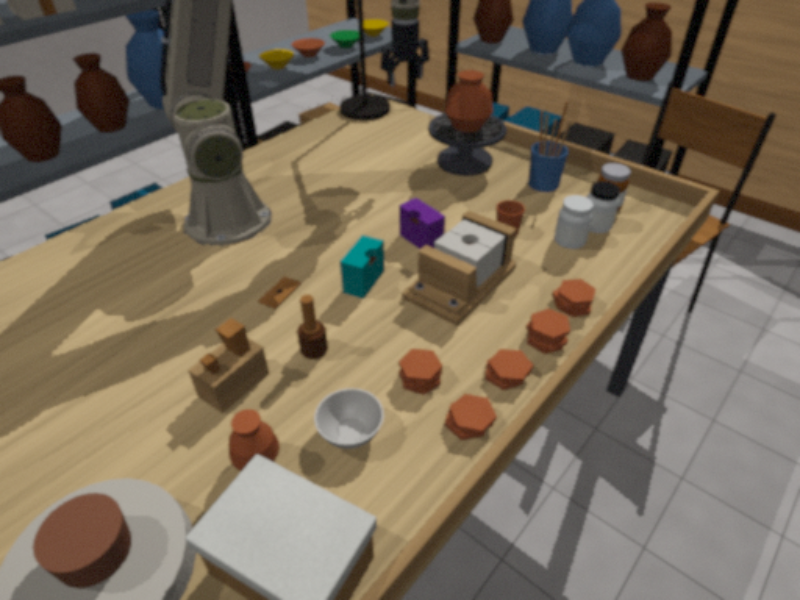

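View pics/top.png

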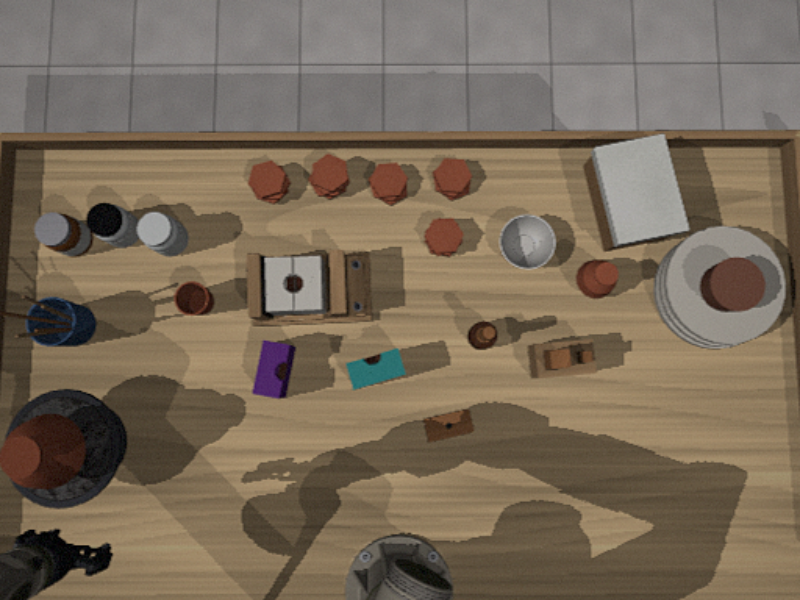

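The top view (800x600) shows the clamp at (310,285), with the stop block at (338,283), the post at (253,283) and the white mould halves at (295,284). The rack is at (563,357), the long wedge's top at (557,355), the spare at (586,353) and the mallet at (483,335).

What could be mistaken for something else:
- **Wedge:** long wedge (557,355) or shorter, narrower spare (586,353). I choose the wider, taller one at 557.
- **Mould:** white halves (295,284), not the purple (275,370) or turquoise (377,368) blocks.

I'll check the wedge in the crop.

```bash
python3 - <<'E'
from h import *
c=np.load("top.npy",allow_pickle=True).item(); P=pts(c)
s=np.load("scene.npy",allow_pickle=True).item(); Q=pts(s)
cp=[c["color"][210:250,330:390],c["color"][150:215,155:245]]
cv2.imwrite("pics/crop.png",np.hstack([cv2.resize(cp[0],(400,400*40//60)),]) if 0 else np.vstack([cv2.resize(cp[0],(420,280),interpolation=2),cv2.resize(cp[1],(420,303),interpolation=2)]))
def blob(P,lo,hi,name):
    m=np.all((P>lo)&(P<hi),-1); q=P[m]
    if len(q)<5: print(name,len(q));return
    r=cv2.minAreaRect((q[:,:2]*1000).astype(np.float32)); print(name,len(q),"med",q.mean(0).round(4),"rect",np.round(r[0],1),np.round(r[1],1),round(r[2],1),"z",np.percentile(q[:,2],[5,50,95]).round(4))
for u,v in [(557,355),(586,353),(483,335),(300,284),(338,283),(253,283),(535,373)]:
    print((u,v),P[int(v*.64),int(u*.64)].round(4))
for n,X in(("top",P),("scene",Q)):
    w=P[int(355*.64),int(557*.64)]; 
    blob(X,[w[0]-.08,w[1]-.09,.118],[w[0]+.08,w[1]+.06,.16],n+" wedgetop")
    blob(X,[w[0]-.08,w[1]-.09,.092],[w[0]+.08,w[1]+.06,.112],n+" spare")
    blob(X,[w[0]-.08,w[1]-.12,.068],[w[0]+.08,w[1]+.08,.082],n+" racktop")
    m=P[int(335*.64),int(483*.64)]
    blob(X,[m[0]-.05,m[1]-.05,.13],[m[0]+.05,m[1]+.05,.16],n+" mallet top")
    blob(X,[m[0]-.05,m[1]-.05,.065],[m[0]+.05,m[1]+.05,.13],n+" handle")
    k=P[int(284*.64),int(305*.64)]
    blob(X,[k[0]-.1,k[1]-.14,.1],[k[0]+.1,k[1]+.12,.114],n+" mould+block top")
    blob(X,[k[0]-.1,k[1]-.16,.012],[k[0]+.1,k[1]+.15,.13],n+" board all")
E
```

```text
(557, 355) [ 0.4777 -0.3143  0.1307]
(586, 353) [ 0.4847 -0.381   0.1015]
(483, 335) [ 0.5175 -0.1696  0.1386]
(300, 284) [0.6277 0.1979 0.0869]
(338, 283) [0.6247 0.1191 0.1071]
(253, 283) [0.6244 0.2923 0.1122]
(535, 373) [ 0.4448 -0.285   0.0581]
top wedgetop 160 med [ 0.4704 -0.3169  0.1339] rect [ 470.5 -318.1] [35.7 39.3] 4.9 z [0.1283 0.1343 0.1393]
top spare 67 med [ 0.4742 -0.3637  0.1036] rect [ 474.  -343.8] [31.3 89. ] 6.3 z [0.0954 0.1046 0.108 ]
top racktop 556 med [ 0.4725 -0.3423  0.0755] rect [ 472.5 -342.8] [ 69.9 121.8] 4.7 z [0.0708 0.0755 0.0802]
top mallet top 57 med [ 0.5219 -0.1785  0.1395] rect [ 522. -179.] [24.7 21.5] 88.2 z [0.1344 0.1397 0.1443]
top handle 30 med [ 0.5177 -0.1721  0.0917] rect [ 521.4 -175.2] [45.3 18. ] 4.1 z [0.0657 0.0896 0.1242]
top mould+block top 1796 med [0.6238 0.2062 0.1081] rect [624.6 205.6] [130.8 197.5] 2.4 z [0.1033 0.1082 0.1127]
top board all 3482 med [0.6178 0.1827 0.0784] rect [625.3 187.3] [150.6 258.5] 2.6 z [0.0169 0.1045 0.1135]
scene wedgetop 185 med [ 0.476  -0.3192  0.1314] rect [ 472.  -318.1] [41.5 38.3] 4.0 z [0.1209 0.1333 0.136 ]
scene spare 143 med [ 0.4817 -0.3489  0.1021] rect [ 473.1 -343. ] [38.2 90.1] 0.8 z [0.0931 0.1033 0.11  ]
scene racktop 592 med [ 0.4839 -0.3519  0.0745] rect [ 474.6 -342.3] [ 73.2 122.2] 3.9 z [0.0706 0.0745 0.0775]
scene mallet top 60 med [ 0.527  -0.1811  0.1375] rect [ 526.  -179.6] [24.4 24.9] 7.6 z [0.1303 0.1386 0.1413]
scene handle 135 med [ 0.531  -0.1843  0.0973] rect [ 529.7 -182.3] [26.9 18.5] 54.7 z [0.069  0.0972 0.1256]
scene mould+block top 1138 med [0.6301 0.1993 0.1077] rect [625.2 204.3] [133.5 200.1] 2.3 z [0.102  0.1079 0.1125]
scene board all 3033 med [0.6445 0.1656 0.0715] rect [628. 184.] [151.  257.1] 2.2 z [0.0173 0.0821 0.1113]
```

View pics/crop.png

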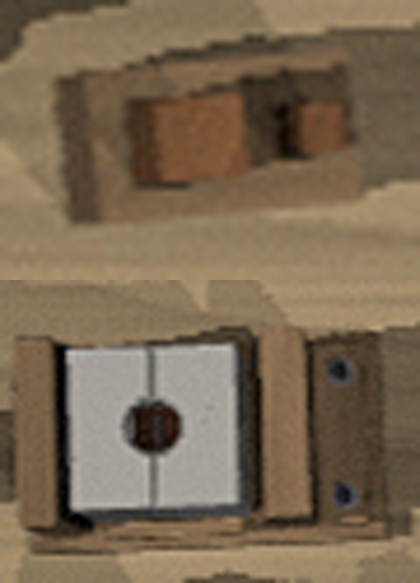

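The crop shows the long, wider wedge at (190,135) and the small spare at (320,130). The clamp's slot is the dark strip at x≈250, between mould_b and the stop block. I'll set out past the clamp and look at it from above on the way.

```bash
python3 -m handwheel '[[-40,-28,-15,0.15,1],[-80,-56,-30,0.3,1],[-120,-84,-45,0.45,1],[-160,-112,-60,0.6,1],[-200,-140,-75,0.75,1],[-240,-168,-90,0.9,1],[-290,-200,-100,1.05,1],[-330,-228,-100,1.2,1]]' 60
python3 - <<'E'
from h import *
s=sensors.get_state();print(s["tcp_pos"],R.from_quat(np.array(s["orientation"])[[1,2,3,0]]).as_matrix().round(3))
print(tool([.60,.13,.34]), tool([.4715,-.318,.2]))
E
```

```text
clock: 0.9
tcp_pos: [0.4018, 0.2571, 0.3317]
orientation: [0.0, 0.672, 0.74, 0.001]
wrist_force: [1.0, 1.2, -0.1]
finger_gap: 0.0852
grip_force: 0.0
[0.40175113 0.25710474 0.3316782 ] [[-0.096  0.995  0.002]
 [ 0.995  0.096  0.001]
 [ 0.001  0.002 -1.   ]]
[-145.53732498  185.15101116   -8.09149311] [-579.24134947   13.99586272  131.2748741 ]
```

```bash
python3 -m handwheel '[[-36,35,-5,0.03,1],[-70,75,-8,0.05,1],[-105,115,-8,0.05,1],[-145,155,-8,0.05,1],[-145,155,-8,0.05,1],[-145,155,-8,0.05,1]]'
python3 - <<'E'
from h import *
s=sensors.get_state();print(s["tcp_pos"])
c=imaging.read_camera("wrist"); np.save("w1.npy",c,allow_pickle=True)
print(c["xyz"],rot(c).round(3),c["fx"])
cv2.imwrite("pics/w1.png",cv2.resize(c["color"],(800,600)))
P=pts(c)
# clamp-frame fit: yaw from top surfaces
m=(abs(P[...,2]-.108)<.006)&(c["z_map"]>0); q=P[m]
r=cv2.minAreaRect((q[:,:2]*1000).astype(np.float32));print(r)
E
```

```text
clock: 1.5
tcp_pos: [0.5706, 0.1284, 0.3369]
orientation: [-0.001, 0.69, 0.724, -0.001]
wrist_force: [-0.9, 0.1, 0.0]
finger_gap: 0.0851
grip_force: 0.0
[0.57064532 0.12837408 0.33693127]
[0.56685563 0.20973312 0.4795593 ] [[ 0.999  0.048  0.014]
 [ 0.05  -0.946 -0.321]
 [-0.002  0.321 -0.947]] 329.90863273320764
((612.6337280273438, 56.02105712890625), (485.49334716796875, 154.09860229492188), 84.2683334350586)
```

View pics/w1.png

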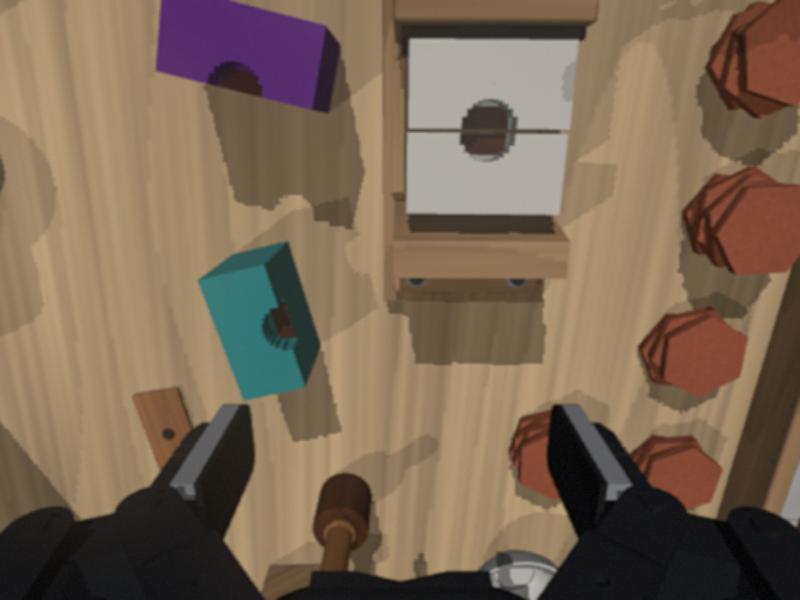

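The wrist view shows mould_b's slot edge at (407,213)-(559,215), mould_a's far edge at (408,38)-(578,40), the block's top front edge at (395,238)-(568,236) and its back edge at (392,276)-(567,277).

```bash
python3 - <<'E'
from h import *
c=np.load("w1.npy",allow_pickle=True).item()
def ray(u,v,z):
    d=rot(c)@np.array([(u*.64-c["cx"])/c["fx"],(v*.64-c["cy"])/c["fy"],1]); o=np.array(c["xyz"]); return (o+d*(z-o[2])/d[2]).round(4)
for n,u,v in [("b L",407,213),("b R",559,215),("a L",408,38),("a R",578,40),("seam L",407,130),("seam R",568,131),("blkfront L",395,238),("blkfront R",568,236),("blkback L",392,276),("blkback R",567,277)]: print(n,ray(u,v,.108))
t=np.load("top.npy",allow_pickle=True).item(); P=pts(t)
b=t["color"].astype(int); 
for n,C,X in(("top",t,P),("wrist",c,pts(c))):
    col=C["color"].astype(int); m=(abs(X[...,2]-.108)<.008)&(abs(X[...,0]-.625)<.1)&(abs(X[...,1]-.19)<.14)
    w=m&(col.min(-1)>110)&(np.ptp(col,axis=-1)<30)
    for nm,k in(("white",w),("block",m&~w&(X[...,1]<.148)&(X[...,1]>.09)),("post",m&~w&(X[...,1]>.26))):
        q=X[k]; 
        if len(q)>5: print(n,nm,len(q),[np.round(a,1) for a in cv2.minAreaRect((q[:,:2]*1000).astype(np.float32))],q.mean(0).round(4))
print(tool([.4715,-.318,.2]))
E
```

```text
b L [0.5739 0.1529 0.108 ]
b R [0.6831 0.1569 0.108 ]
a L [0.5684 0.2657 0.108 ]
a R [0.6786 0.27   0.108 ]
seam L [0.5708 0.2093 0.108 ]
seam R [0.6807 0.2141 0.108 ]
blkfront L [0.5661 0.1343 0.108 ]
blkfront R [0.6919 0.1421 0.108 ]
blkback L [0.5652 0.1054 0.108 ]
blkback R [0.6959 0.1113 0.108 ]
top white 1052 [array([624.1, 210.8]), array([111. , 112.1]), np.float64(2.8)] [0.6241 0.2105 0.1079]
top block 374 [array([628.4, 122. ]), array([130.4,  29.9]), np.float64(2.7)] [0.6277 0.1213 0.1079]
top post 436 [array([621.4, 283.7]), array([130.8,  42. ]), np.float64(2.8)] [0.6201 0.2846 0.1105]
wrist white 10210 [array([626.4, 212. ]), array([110.5, 113.6]), np.float64(2.2)] [0.6261 0.2151 0.1081]
wrist block 2951 [array([630.6, 122.3]), array([129.7,  30.5]), np.float64(2.7)] [0.6305 0.1231 0.1077]
wrist post 3168 [array([623.3, 276. ]), array([129.2,  27.2]), np.float64(2.7)] [0.623  0.2791 0.111 ]
[-442.16165789 -120.00998447  137.67671725]
```

```bash
python3 -m handwheel '[[-45,-12,5,0,1],[-92,-25,10,-0.03,1],[-139,-38,15,-0.03,1],[-186,-50,20,-0.03,1],[-233,-63,25,-0.03,1],[-280,-76,30,-0.03,1],[-327,-89,35,-0.03,1],[-374,-102,40,-0.03,1]]'
python3 -m handwheel '[[-35,-9,30,0,1],[-68,-18,60,0,1],[-68,-18,80,0,1],[-68,-18,80,0,1]]'
python3 - <<'E'
from h import *
s=sensors.get_state();print(s["tcp_pos"],R.from_quat(np.array(s["orientation"])[[1,2,3,0]]).as_matrix().round(3)[:2,:2])
c=imaging.read_camera("wrist"); np.save("w2.npy",c,allow_pickle=True)
cv2.imwrite("pics/w2.png",cv2.resize(c["color"],(800,600)))
X=pts(c); m=(abs(X[...,2]-.135)<.005)&(abs(X[...,0]-.471)<.05)&(abs(X[...,1]+.318)<.035); q=X[m]
print(len(q),[np.round(a,1) for a in cv2.minAreaRect((q[:,:2]*1000).astype(np.float32))],np.median(q,0))
print(tool([.4715,-.318,.1]))
E
```

```text
clock: 2.35
tcp_pos: [0.4861, -0.2481, 0.2992]
orientation: [0.0, 0.677, 0.736, 0.0]
wrist_force: [0.9, -0.6, 0.5]
finger_gap: 0.0853
grip_force: 0.0
clock: 2.75
tcp_pos: [0.4728, -0.3155, 0.2157]
orientation: [-0.003, 0.677, 0.736, 0.0]
wrist_force: [-0.2, 0.1, 0.7]
finger_gap: 0.0852
grip_force: 0.0
[ 0.47279474 -0.31553211  0.21573217] [[-0.082  0.997]
 [ 0.997  0.082]]
2497 [array([ 472. , -318.3]), array([36.1, 38.4]), np.float64(5.1)] [ 0.47185096 -0.31698895  0.13430298]
[ -2.44065767  -2.24795918 117.86872845]
```

View pics/w2.png

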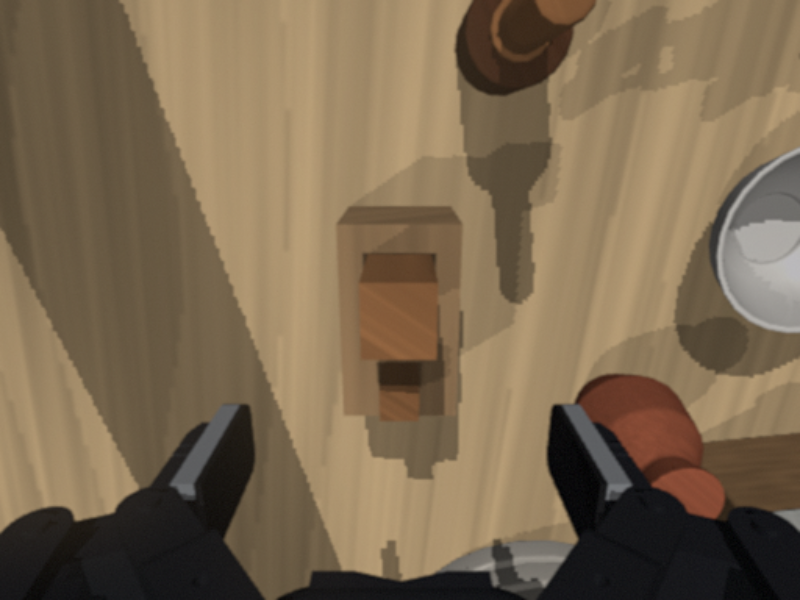

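The wedge's top face fills (360-438, 282-360), with the spare below it at (400,405). Both are clear of the fingers. I'll descend and grip.

```bash
python3 -m handwheel '[[-1,0,30,0,1],[-2,-1,65,0,1],[-2,-1,100,0,1],[-2,-1,114,0,1],[-2,-1,114,0,1],[-2,-1,114,0,0],[-2,-1,114,0,0],[-2,-1,114,0,0]]' 50
python3 -m handwheel '[[0,0,0,0,0],[0,0,0,0,0],[0,0,-15,0,0],[0,0,-40,0,0],[0,0,-70,0,0],[0,0,-110,0,0],[0,0,-150,0,0],[0,0,-150,0,0]]'
python3 - <<'E'
from h import *
s=sensors.get_state();print(s["tcp_pos"],s["wrist_force"],s["finger_gap"])
c=imaging.read_camera("wrist"); np.save("w3.npy",c,allow_pickle=True)
cv2.imwrite("pics/w3.png",c["color"])
print(tool([.6285,.1465,.3]))
E
```

```text
clock: 3.6
tcp_pos: [0.475, -0.3205, 0.1065]
orientation: [0.002, 0.677, 0.736, 0.0]
wrist_force: [0.5, -0.7, 0.3]
finger_gap: 0.0439
grip_force: 0.0
clock: 4.4
tcp_pos: [0.4758, -0.3219, 0.2608]
orientation: [0.005, 0.678, 0.735, 0.0]
wrist_force: [0.5, -0.3, -0.9]
finger_gap: 0.0356
grip_force: 50.5
[ 0.47582586 -0.32192655  0.260773  ] [ 0.49109163 -0.3261259  -0.87688003] 0.03564845115944025
[453.45103826 191.28946316 -43.41088046]
```

View pics/w3.png

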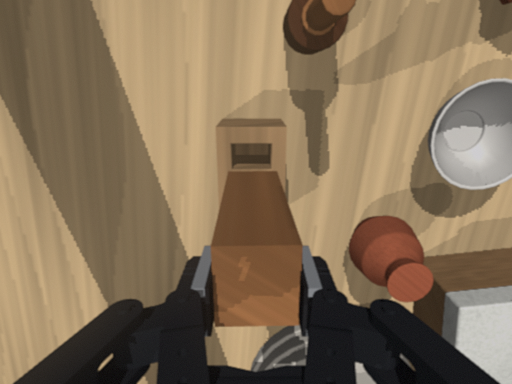

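The wedge is held. Its top face is at (257,285) and its upright face spans (255,172)-(255,245); the pocket behind it is empty at (250,155). I'll measure how it sits in the hand.

```bash
python3 - <<'E'
from h import *
c=np.load("w3.npy",allow_pickle=True).item(); X=pts(c); s=sensors.get_state(); t=np.array(s["tcp_pos"])
q=np.array(s["orientation"])[[1,2,3,0]]; Rt=R.from_quat(q).as_matrix(); print(Rt.round(3))
for u,v in [(256,176),(256,190),(256,205),(256,220),(256,235),(256,242)]:
    p=X[v,u]; print((u,v),p.round(4),((p-t)@Rt*1000).round(1))
for u,v in [(256,255),(256,285),(256,318),(220,285),(292,285)]:
    p=X[v,u]; print("top",p.round(4),((p-t)@Rt*1000).round(1))
E
```

```text
[[-0.082  0.997  0.005]
 [ 0.997  0.082 -0.004]
 [-0.004  0.004 -1.   ]]
(256, 176) [ 0.4747 -0.3024  0.1826] [19.1  0.8 75.1]
(256, 190) [ 0.4744 -0.3017  0.2155] [19.7  0.7 42.1]
(256, 205) [ 0.4742 -0.3014  0.2414] [19.9  0.6 16.3]
(256, 220) [ 0.4741 -0.3015  0.2608] [19.7  0.6 -3.1]
(256, 235) [ 0.4739 -0.3013  0.2771] [ 19.9   0.5 -19.4]
(256, 242) [ 0.4738 -0.3005  0.285 ] [ 20.7   0.5 -27.4]
top [ 0.4741 -0.3043  0.2886] [ 16.8   0.5 -30.9]
top [ 0.4753 -0.3183  0.2881] [  2.8   0.5 -30.4]
top [ 0.4766 -0.3348  0.2878] [-13.8   0.5 -30. ]
top [ 0.4607 -0.3193  0.2884] [  3.  -14.1 -30.7]
top [ 0.4898 -0.3168  0.2886] [  3.1  15.1 -30.9]
```

```bash
python3 -m handwheel '[[30,12,-15,0,0],[75,32,-15,0,0],[121,52,-15,0,0],[167,72,-15,0,0],[213,92,-15,0,0],[259,112,-15,0,0],[305,132,-15,0,0],[350,151,-15,0,0]]'
python3 -m handwheel '[[40,17,0,0.02,0],[70,30,0,0.036,0],[85,37,0,0.036,0],[91,40,0,0.036,0],[91,40,0,0.036,0],[91,40,10,0.036,0],[91,40,20,0.036,0],[91,40,20,0.036,0]]'
cat > look.py <<'E'
from h import *
import sys
s=sensors.get_state(); t=np.array(s["tcp_pos"]); Rt=R.from_quat(np.array(s["orientation"])[[1,2,3,0]]).as_matrix()
print(t.round(4),"yaw",np.degrees(np.arctan2(Rt[1,1],Rt[0,1])).round(2),"tilt",Rt[:2,2].round(4),s["wrist_force"].round(1))
c=imaging.read_camera("wrist"); np.save(sys.argv[1]+".npy",c,allow_pickle=True)
cv2.imwrite(f"pics/{sys.argv[1]}.png",cv2.resize(c["color"],(800,600)))
X=pts(c)
for u in (240,256,272): print([ (v,X[v,u].round(4).tolist()) for v in (60,110,140,150,160,170,180,200,230)])
E
python3 look.py w4; python3 -c "
from h import *
print(tool([.629,.134,.25]))"
```

```text
clock: 5.25
tcp_pos: [0.5953, 0.0432, 0.2677]
orientation: [-0.001, 0.678, 0.735, -0.001]
wrist_force: [0.2, -0.3, -0.9]
finger_gap: 0.0356
grip_force: 50.4
clock: 6.05
tcp_pos: [0.6269, 0.1337, 0.2473]
orientation: [-0.001, 0.691, 0.723, -0.001]
wrist_force: [-0.5, 0.7, -0.9]
finger_gap: 0.0355
grip_force: 50.4
[0.6269 0.1337 0.2473] yaw 2.53 tilt [-0.0036 -0.0004] [-0.5  0.7 -0.9]
[(60, [0.6092, 0.2314, 0.1074]), (110, [0.6104, 0.1928, 0.1077]), (140, [0.6112, 0.1679, 0.1082]), (150, [0.6114, 0.159, 0.1066]), (160, [0.6101, 0.1418, 0.0703]), (170, [0.6113, 0.1376, 0.0932]), (180, [0.6151, 0.1531, 0.1788]), (200, [0.6171, 0.1542, 0.2212]), (230, [0.6191, 0.1548, 0.2606])]
[(60, [0.622, 0.2319, 0.1079]), (110, [0.6237, 0.1917, 0.0858]), (140, [0.6248, 0.1685, 0.1077]), (150, [0.6252, 0.1598, 0.1075]), (160, [0.6259, 0.1429, 0.0719]), (170, [0.6262, 0.1383, 0.093]), (180, [0.6257, 0.1537, 0.179]), (200, [0.6258, 0.1543, 0.2203]), (230, [0.626, 0.1545, 0.2593])]
[(60, [0.6346, 0.2325, 0.1085]), (110, [0.637, 0.194, 0.108]), (140, [0.6385, 0.1692, 0.1081]), (150, [0.639, 0.1606, 0.1082]), (160, [0.6417, 0.1431, 0.0696]), (170, [0.6409, 0.1392, 0.0938]), (180, [0.6364, 0.1541, 0.1789]), (200, [0.6346, 0.1547, 0.2202]), (230, [0.6329, 0.1548, 0.2594])]
[ 3.73860391e-04  1.79610670e+00 -1.67497960e+00]
```

View pics/w4.png

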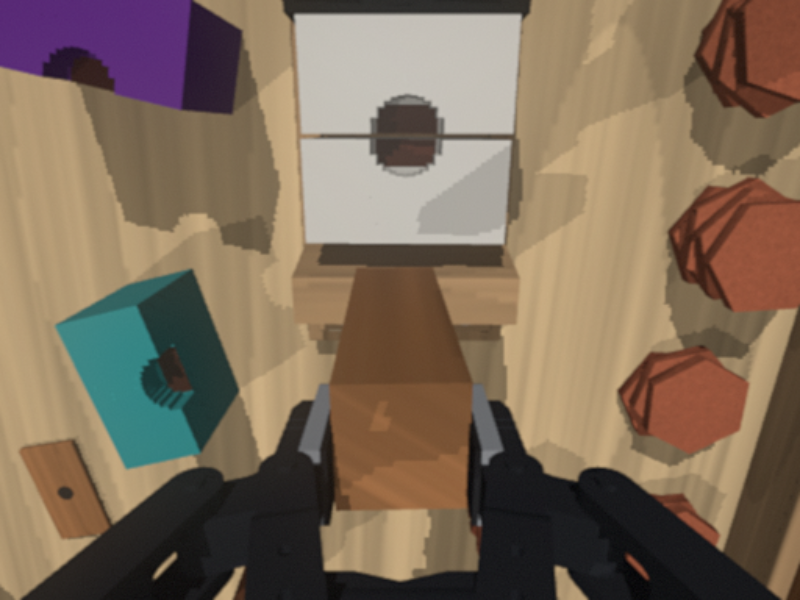

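The wedge hangs just over the slot. Mould_b's edge is at v≈244 and the slot shows dark at (405,255). I'll shift 1.3 mm towards the block and lower it.

```bash
python3 -m handwheel '[[-1.3,1.8,0,0,0],[-1.3,1.8,15,0,0],[-1.3,1.8,30,0,0],[-1.3,1.8,42,0,0],[-1.3,1.8,52,0,0],[-1.3,1.8,60,0,0],[-1.3,1.8,65,0,0],[-1.3,1.8,65,0,0]]'
python3 -m handwheel '[[0,0,1.5,0,0],[0,0,3,0,0],[0,0,3,0,0]]'
python3 look.py w5
```

```text
clock: 6.9
tcp_pos: [0.6296, 0.1339, 0.1839]
orientation: [-0.0, 0.691, 0.723, -0.0]
wrist_force: [0.8, -0.2, -0.7]
finger_gap: 0.035
grip_force: 50.5
clock: 7.2
tcp_pos: [0.6301, 0.134, 0.1818]
orientation: [0.0, 0.691, 0.723, 0.0]
wrist_force: [0.1, -0.5, -0.8]
finger_gap: 0.0351
grip_force: 50.5
[0.6301 0.134  0.1818] yaw 2.64 tilt [0.0005 0.0001] [ 0.1 -0.5 -0.8]
[(60, [0.6154, 0.2285, 0.0971]), (110, [0.6159, 0.1965, 0.0852]), (140, [0.6175, 0.1792, 0.1081]), (150, [0.6177, 0.1726, 0.1084]), (160, [0.6179, 0.1658, 0.1081]), (170, [0.6181, 0.1589, 0.1081]), (180, [0.6185, 0.1537, 0.1141]), (200, [0.6204, 0.1541, 0.1544]), (230, [0.6221, 0.1546, 0.1941])]
[(60, [0.6256, 0.2296, 0.0866]), (110, [0.6271, 0.1973, 0.088]), (140, [0.6279, 0.1798, 0.1087]), (150, [0.6283, 0.1728, 0.1066]), (160, [0.6286, 0.1664, 0.1082]), (170, [0.6289, 0.1593, 0.1074]), (180, [0.6291, 0.1542, 0.1143]), (200, [0.6291, 0.1544, 0.1542]), (230, [0.629, 0.155, 0.1942])]
[(60, [0.6358, 0.2294, 0.0973]), (110, [0.6383, 0.1978, 0.088]), (140, [0.6384, 0.1802, 0.1081]), (150, [0.6388, 0.1736, 0.1084]), (160, [0.6392, 0.167, 0.1087]), (170, [0.6396, 0.1602, 0.1089]), (180, [0.6398, 0.1544, 0.1133]), (200, [0.6378, 0.1553, 0.1555]), (230, [0.6359, 0.1555, 0.1946])]
```

```bash
for i in 1; do python3 -m handwheel '[[0,0,2,0,0],[0,0,4,0,0],[0,0,6,0,0],[0,0,6,0,0]]'; python3 -m handwheel '[[0,0,2,0,0],[0,0,3,0,0],[0,0,3,0,0]]'; done
```

```text
clock: 7.65
tcp_pos: [0.6298, 0.1342, 0.1752]
orientation: [-0.0, 0.691, 0.723, 0.0]
wrist_force: [0.7, 0.1, -0.8]
finger_gap: 0.0351
grip_force: 50.4
clock: 7.95
tcp_pos: [0.6299, 0.1342, 0.1725]
orientation: [-0.0, 0.691, 0.723, 0.0]
wrist_force: [-0.3, 0.6, -0.6]
finger_gap: 0.0352
grip_force: 49.7
```

```bash
python3 -m handwheel '[[0,0,2,0,0],[0,0,3,0,0],[0,0,3,0,0]]'; python3 -m handwheel '[[0,0,1,0,0],[0,0,2,0,0],[0,0,2,0,0]]';  python3 -m handwheel '[[0,0,1,0,0],[0,0,2,0,0],[0,0,2,0,0]]'
```

```text
clock: 8.25
tcp_pos: [0.6302, 0.1342, 0.1699]
orientation: [0.0, 0.691, 0.723, 0.0]
wrist_force: [-0.2, 3.2, 2.0]
finger_gap: 0.0351
grip_force: 49.5
clock: 8.55
tcp_pos: [0.6302, 0.1344, 0.1678]
orientation: [-0.0, 0.691, 0.723, 0.001]
wrist_force: [0.1, 5.8, 2.6]
finger_gap: 0.0351
grip_force: 49.6
clock: 8.85
tcp_pos: [0.6301, 0.1345, 0.1658]
orientation: [-0.0, 0.69, 0.723, 0.001]
wrist_force: [-0.2, 6.7, 2.8]
finger_gap: 0.035
grip_force: 49.5
```

```bash
python3 -m handwheel '[[1,0,0,0,0],[1,0,0,0,0]]';  python3 -m handwheel '[[0,0,0,0,0.6],[0,0,0,0,0.6],[0,0,0,0,0.6],[0,0,0,0,0.6]]'; python3 look.py w6
```

```text
clock: 9.05
tcp_pos: [0.6298, 0.1349, 0.1653]
orientation: [-0.0, 0.691, 0.723, -0.0]
wrist_force: [0.5, 4.7, 1.8]
finger_gap: 0.0354
grip_force: 49.6
clock: 9.45
tcp_pos: [0.6297, 0.1344, 0.1653]
orientation: [0.0, 0.691, 0.723, -0.0]
wrist_force: [-0.4, -0.2, 0.3]
finger_gap: 0.0509
grip_force: 0.0
[0.6297 0.1344 0.1653] yaw 2.61 tilt [-0.0006 -0.0006] [-0.4 -0.2  0.3]
[(60, [0.6153, 0.2286, 0.0856]), (110, [0.6163, 0.1984, 0.0875]), (140, [0.6177, 0.1822, 0.107]), (150, [0.6179, 0.1761, 0.1076]), (160, [0.6181, 0.1701, 0.1085]), (170, [0.6183, 0.1638, 0.1085]), (180, [0.6185, 0.1572, 0.1082]), (200, [0.6201, 0.156, 0.1419]), (230, [0.6219, 0.156, 0.1796])]
[(60, [0.6253, 0.229, 0.0863]), (110, [0.6267, 0.1987, 0.0862]), (140, [0.6274, 0.1828, 0.1078]), (150, [0.6277, 0.1766, 0.1074]), (160, [0.628, 0.1705, 0.1081]), (170, [0.6283, 0.1641, 0.1083]), (180, [0.6286, 0.1576, 0.108]), (200, [0.6287, 0.1565, 0.1423]), (230, [0.6287, 0.1566, 0.1802])]
[(60, [0.6352, 0.2294, 0.0869]), (110, [0.6371, 0.1992, 0.0854]), (140, [0.6371, 0.1832, 0.1076]), (150, [0.6375, 0.1772, 0.1083]), (160, [0.6379, 0.1707, 0.1072]), (170, [0.6382, 0.1648, 0.109]), (180, [0.6387, 0.158, 0.1079]), (200, [0.6372, 0.157, 0.1426]), (230, [0.6354, 0.1572, 0.1809])]
```

View pics/w6.png

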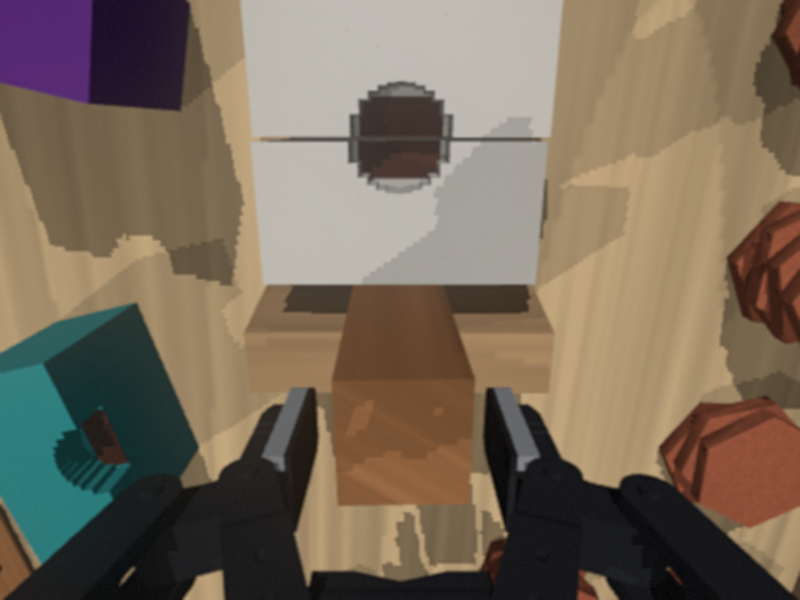

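The wedge stands upright in mid-slot (top at 335-473, block 248-552), with its face flush to mould_b. The gripper is open beside it. I'll go straight up, then over to the mallet.

```bash
python3 -m handwheel '[[0,0,0,0,0.8],[0,0,-15,0,1],[0,0,-40,0,1],[0,0,-80,0,1],[0,0,-100,0,1],[-30,-12,-110,0,1],[-70,-28,-110,0,1],[-115,-45,-110,0,1]]'
python3 -m handwheel '[[-45,-17,0,0,1],[-90,-35,0,0,1],[-135,-53,0,0,1],[-175,-68,10,0,1],[-193,-75,30,0,1],[-193,-75,50,0,1],[-193,-75,50,0,1]]'
python3 - <<'E'
from h import *
s=sensors.get_state();print(s["tcp_pos"])
c=imaging.read_camera("wrist"); np.save("w7.npy",c,allow_pickle=True)
cv2.imwrite("pics/w7.png",cv2.resize(c["color"],(800,600)))
X=pts(c); m=(abs(X[...,2]-.139)<.005)&(abs(X[...,0]-.524)<.05)&(abs(X[...,1]+.179)<.05); q=X[m]
r=cv2.minAreaRect((q[:,:2]*1000).astype(np.float32)); print(len(q),r,q.mean(0))
print(tool([q[:,0].mean(),q[:,1].mean(),.086]))
E
```

```text
clock: 10.3
tcp_pos: [0.5902, 0.0176, 0.2761]
orientation: [0.001, 0.69, 0.724, 0.0]
wrist_force: [0.9, -0.2, -0.8]
finger_gap: 0.0855
grip_force: 0.0
clock: 11.0
tcp_pos: [0.5223, -0.1785, 0.2231]
orientation: [-0.002, 0.691, 0.722, -0.001]
wrist_force: [-1.0, 0.9, -0.3]
finger_gap: 0.0851
grip_force: 0.0
[ 0.52228656 -0.1785128   0.22305241]
922 ((524.1346435546875, -178.3007354736328), (25.046056747436523, 24.836837768554688), 1.6643213033676147) [ 0.52370733 -0.17773477  0.13963712]
[  0.21396568   0.91634367 138.65376717]
```

View pics/w7.png

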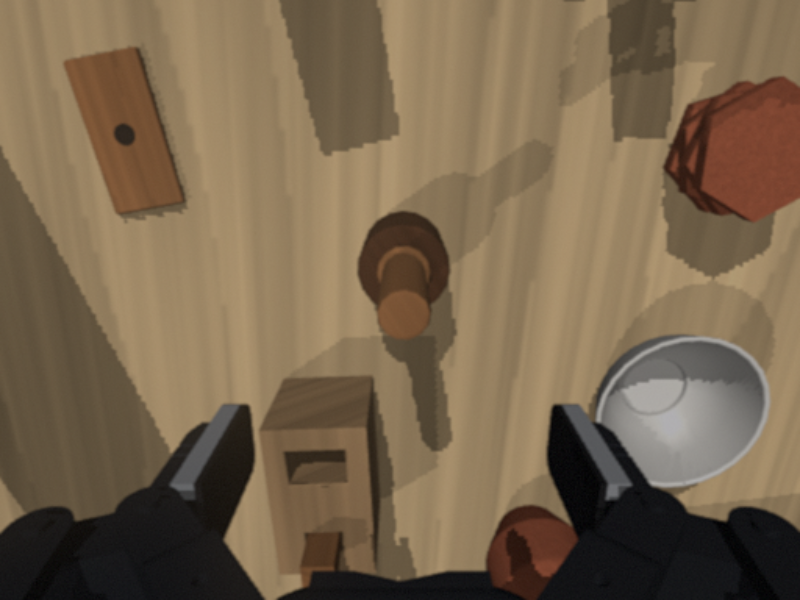

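The mallet's handle top is at (404,313), between the fingers, with nothing alongside. I'll descend and grip.

```bash
python3 -m handwheel '[[0,1,35,0,1],[0,1,75,0,1],[0,1,110,0,1],[0,1,130,0,1],[0,1,135,0,1],[0,1,135,0,1],[0,1,135,0,0],[0,1,135,0,0]]' 100
python3 -m handwheel '[[0,0,0,0,0],[0,0,0,0,0],[0,0,0,0,0],[0,0,0,0,0]]'; python3 -m handwheel '[[0,0,-10,0,0],[0,0,-50,0,0],[0,0,-95,0,0],[0,0,-140,0,0],[0,0,-180,0,0],[0,0,-190,0,0],[0,0,-190,0,0]]'
python3 - <<'E'
from h import *
print(tool([.6285,.1395,.2748]))
E
```

```text
clock: 11.85
tcp_pos: [0.5266, -0.1787, 0.0925]
orientation: [0.002, 0.691, 0.723, 0.001]
wrist_force: [-0.7, -0.9, -0.6]
finger_gap: 0.0595
grip_force: 0.0
clock: 12.25
tcp_pos: [0.5254, -0.1785, 0.0914]
orientation: [0.001, 0.691, 0.723, 0.0]
wrist_force: [-1.2, -0.1, 4.9]
finger_gap: 0.0243
grip_force: 97.4
clock: 12.95
tcp_pos: [0.526, -0.1786, 0.2822]
orientation: [0.002, 0.691, 0.723, 0.001]
wrist_force: [0.5, -0.1, -2.8]
finger_gap: 0.0241
grip_force: 98.4
[313.03575567 117.01896222   7.24248874]
```

```bash
python3 -m handwheel '[[15,5,-30,0,0],[55,20,-50,0,0],[100,37,-55,0,0],[145,54,-55,0,0],[190,71,-55,0,0],[235,88,-55,0,0],[275,103,-55,0,0],[300,113,-55,0,0]]'
python3 -m handwheel '[[8,3,0,0,0],[11.5,4,0,0,0],[11.5,4,0,0,0],[11.5,4,10,0,0],[11.5,4,20,0,0],[11.5,4,20,0,0],[11.5,4,20,0,0]]'
python3 look.py w8; python3 - <<'E'
from h import *
print(tool([.6285,.138,.2875]))
c=np.load("w8.npy",allow_pickle=True).item()
X=pts(c);t=np.array(sensors.get_state()["tcp_pos"])
# mallet points below hand / wedge-top
for u in (200,230,256,282,310): print(u,[(v,X[v,u].round(3).tolist()) for v in range(150,330,15)])
E
```

```text
clock: 13.75
tcp_pos: [0.6238, 0.1299, 0.3317]
orientation: [-0.002, 0.69, 0.724, -0.002]
wrist_force: [1.1, -0.7, -2.7]
finger_gap: 0.0241
grip_force: 98.6
clock: 14.45
tcp_pos: [0.6274, 0.137, 0.3157]
orientation: [-0.0, 0.691, 0.723, -0.0]
wrist_force: [0.3, 0.1, -2.0]
finger_gap: 0.024
grip_force: 98.7
[0.6274 0.137  0.3157] yaw 2.54 tilt [-0.0006 -0.0002] [ 0.3  0.1 -2. ]
[(60, [0.6069, 0.2386, 0.1083]), (110, [0.6083, 0.1907, 0.1068]), (140, [0.6092, 0.1599, 0.1082]), (150, [0.6109, 0.1556, 0.1409]), (160, [0.6129, 0.1555, 0.1835]), (170, [0.6155, 0.1631, 0.2464]), (180, [0.6166, 0.1631, 0.2697]), (200, [0.6174, 0.1547, 0.2815]), (230, [0.6186, 0.1456, 0.3021])]
[(60, [0.6226, 0.2393, 0.1084]), (110, [0.6248, 0.1916, 0.1093]), (140, [0.6262, 0.1607, 0.1085]), (150, [0.6264, 0.1563, 0.141]), (160, [0.6264, 0.1564, 0.1847]), (170, [0.6261, 0.1651, 0.2523]), (180, [0.6261, 0.1651, 0.2753]), (200, [0.6265, 0.1552, 0.2819]), (230, [0.6268, 0.1491, 0.309])]
[(60, [0.6384, 0.2401, 0.1073]), (110, [0.6413, 0.1923, 0.1079]), (140, [0.6433, 0.1611, 0.1063]), (150, [0.6419, 0.157, 0.1409]
[... 1315 characters left out ...]
, 0.071]), (165, [0.656, 0.135, 0.108]), (180, [0.643, 0.16, 0.256]), (195, [0.641, 0.159, 0.282]), (210, [0.642, 0.15, 0.283]), (225, [0.642, 0.142, 0.286]), (240, [0.642, 0.133, 0.287]), (255, [0.639, 0.142, 0.32]), (270, [0.638, 0.144, 0.337]), (285, [0.637, 0.145, 0.349]), (300, [0.636, 0.146, 0.36]), (315, [0.636, 0.143, 0.364])]
310 [(150, [0.691, 0.146, 0.072]), (165, [0.686, 0.136, 0.109]), (180, [0.688, 0.119, 0.107]), (195, [0.707, 0.072, 0.017]), (210, [0.712, 0.042, 0.0]), (225, [0.715, 0.018, -0.001]), (240, [0.717, -0.008, -0.001]), (255, [0.719, -0.033, 0.0]), (270, [0.65, 0.144, 0.336]), (285, [0.649, 0.143, 0.346]), (300, [0.646, 0.148, 0.362]), (315, [0.644, 0.149, 0.371])]
```

View pics/w8.png

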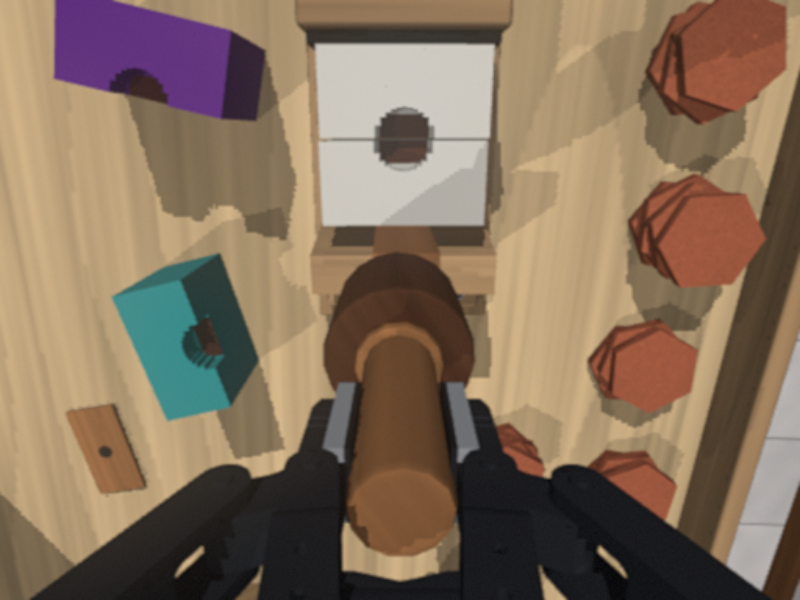

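The mallet is upright over the wedge (head at (400,350)). Now I'll press it down slowly, watching the force.

```bash
python3 -m handwheel '[[0.7,0.9,8,0,0],[0.7,0.9,14,0,0],[0.7,0.9,19,0,0],[0.7,0.9,23,0,0],[0.7,0.9,25,0,0],[0.7,0.9,27,0,0],[0.7,0.9,27,0,0]]'
python3 -m handwheel '[[0,0,1,0,0],[0,0,2,0,0],[0,0,2,0,0]]'
python3 -m handwheel '[[0,0,1,0,0],[0,0,2,0,0],[0,0,2,0,0]]'
```

```text
clock: 15.2
tcp_pos: [0.6285, 0.1391, 0.2884]
orientation: [-0.0, 0.691, 0.723, -0.0]
wrist_force: [-0.8, -0.2, -2.0]
finger_gap: 0.0241
grip_force: 98.7
clock: 15.5
tcp_pos: [0.6286, 0.139, 0.2866]
orientation: [-0.0, 0.691, 0.723, 0.0]
wrist_force: [0.4, -0.4, -1.9]
finger_gap: 0.0245
grip_force: 98.7
clock: 15.8
tcp_pos: [0.6285, 0.1391, 0.2844]
orientation: [-0.0, 0.691, 0.723, -0.0]
wrist_force: [-0.5, -0.1, -2.0]
finger_gap: 0.0239
grip_force: 98.7
```

```bash
for i in 1; do python3 -m handwheel '[[0,0,1,0,0],[0,0,2,0,0],[0,0,2,0,0]]' ; python3 -m handwheel '[[0,0,1,0,0],[0,0,2,0,0],[0,0,2,0,0]]'; python3 -m handwheel '[[0,0,1,0,0],[0,0,2,0,0],[0,0,2,0,0]]'; done | grep -E "tcp|force"
```

```text
tcp_pos: [0.6286, 0.1391, 0.2826]
wrist_force: [0.6, 0.0, -2.2]
grip_force: 98.7
tcp_pos: [0.6286, 0.1392, 0.2806]
wrist_force: [-0.2, 0.8, -0.7]
grip_force: 98.7
tcp_pos: [0.6285, 0.1389, 0.2782]
wrist_force: [-0.8, 1.4, -2.2]
grip_force: 98.7
```

```bash
for i in 1; do python3 -m handwheel '[[0,0,1,0,0],[0,0,2,0,0],[0,0,2,0,0]]' ; python3 -m handwheel '[[0,0,1,0,0],[0,0,2,0,0],[0,0,2,0,0]]'; python3 -m handwheel '[[0,0,1,0,0],[0,0,2,0,0],[0,0,2,0,0]]'; done | grep -E "tcp|wrist"
```

```text
tcp_pos: [0.6286, 0.139, 0.2764]
wrist_force: [0.3, -0.1, -1.7]
tcp_pos: [0.6286, 0.1392, 0.2747]
wrist_force: [-0.4, -0.0, -0.2]
tcp_pos: [0.6288, 0.1393, 0.2734]
wrist_force: [-0.6, 1.8, 4.1]
```

```bash
for i in 1; do python3 -m handwheel '[[0,0,1,0,0],[0,0,1.5,0,0],[0,0,1.5,0,0]]' ; python3 -m handwheel '[[0,0,1,0,0],[0,0,1.5,0,0],[0,0,1.5,0,0]]'; python3 -m handwheel '[[0,0,1,0,0],[0,0,1,0,0],[0,0,1,0,0]]'; done | grep -E "tcp|wrist"
```

```text
tcp_pos: [0.6289, 0.1394, 0.2725]
wrist_force: [-1.9, 2.5, 7.2]
tcp_pos: [0.629, 0.1396, 0.2718]
wrist_force: [-1.6, 2.2, 9.4]
tcp_pos: [0.6292, 0.1396, 0.2713]
wrist_force: [-1.6, 1.9, 11.3]
```

```bash
for i in 1; do python3 -m handwheel '[[0,0,1,0,0],[0,0,1.5,0,0],[0,0,1.5,0,0]]' ; python3 -m handwheel '[[0,0,1,0,0],[0,0,1.5,0,0],[0,0,1.5,0,0]]'; done | grep -E "tcp|wrist"
```

```text
tcp_pos: [0.6293, 0.1398, 0.2707]
wrist_force: [-2.5, 2.7, 15.2]
tcp_pos: [0.6295, 0.1399, 0.27]
wrist_force: [-2.8, 3.0, 18.9]
```

```bash
python3 -m handwheel '[[0,0,-3,0,0],[0,0,-10,0,0],[0,0,-40,0,0],[0,0,-60,0,0],[0,0,-60,0,0],[0,0,-60,0,0]]'
python3 - <<'E'
from h import *
c=imaging.read_camera("wrist"); np.save("w9.npy",c,allow_pickle=True)
d=imaging.read_camera("scene")
X=pts(c)
for v in (142,146,150,154,158,162): print(v,X[v,256].round(4))
a=cv2.resize(c["color"][60:200,170:340],(680,560)[:2],interpolation=cv2.INTER_CUBIC)
cv2.imwrite("pics/w9.png",a)
Y=pts(d); m=(Y[...,2]>.12)&(Y[...,2]<.2)&(abs(Y[...,0]-.63)<.022)&(abs(Y[...,1]-.138)<.025); q=Y[m];print(len(q),np.percentile(q[:,2],[50,90,98,100]) if len(q) else 0)
E
```

```text
clock: 19.7
tcp_pos: [0.6288, 0.1388, 0.3245]
orientation: [-0.0, 0.691, 0.723, -0.0]
wrist_force: [0.2, 0.9, -3.2]
finger_gap: 0.0242
grip_force: 99.1
142 [0.6277 0.1589 0.1086]
146 [0.6277 0.1589 0.1327]
150 [0.6278 0.1591 0.1543]
154 [0.6278 0.159  0.1728]
158 [0.6279 0.1568 0.1793]
162 [0.6274 0.1668 0.2378]
260 [0.16176364 0.17929607 0.18036902 0.18219859]
```

View pics/w9.png

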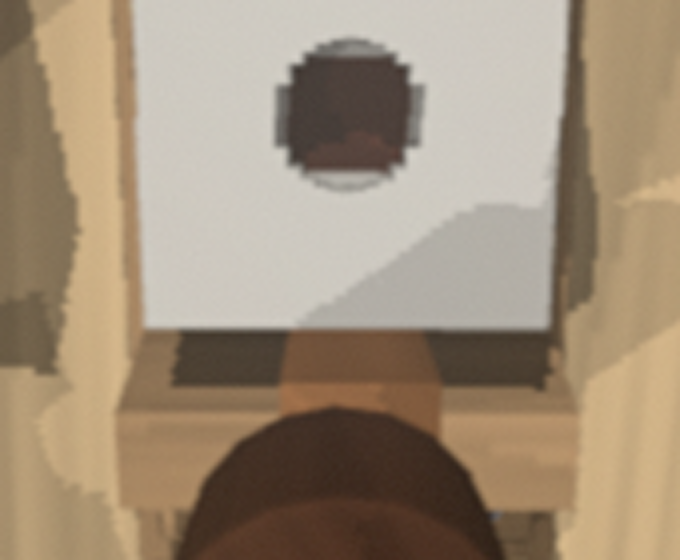

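The halves are shut: no seam shows and the wedge is flush at (365,330). I'll give a second tap to check that it sinks no further.

```bash
python3 -m handwheel '[[0,0,20,0,0],[0,0,38,0,0],[0,0,46,0,0],[0,0,50,0,0],[0,0,52,0,0],[0,0,54,0,0],[0,0,55,0,0],[0,0,56,0,0]]' | grep -E "tcp|wrist"
python3 -m handwheel '[[0,0,1,0,0],[0,0,2,0,0],[0,0,2.5,0,0],[0,0,2.5,0,0]]'| grep -E "tcp|wrist"
```

```text
tcp_pos: [0.6289, 0.1391, 0.2702]
wrist_force: [-0.3, 0.1, -2.8]
tcp_pos: [0.6289, 0.1391, 0.2701]
wrist_force: [-2.4, -0.4, 9.6]
```

```bash
python3 -m handwheel '[[0,0,0.7,0,0],[0,0,1.4,0,0],[0,0,1.4,0,0]]'| grep -E "tcp|wrist"
python3 -m handwheel '[[0,0,-3,0,0],[0,0,-10,0,0],[0,0,-45,0,0],[0,0,-60,0,0],[0,0,-60,0,0],[0,0,-60,0,0]]'
python3 - <<'E'
from h import *
c=imaging.read_camera("wrist");X=pts(c)
for v in (142,150,154,158): print(v,X[v,256].round(4))
print(tool([.525,-.1785,.28]))
E
```

```text
tcp_pos: [0.629, 0.1392, 0.2699]
wrist_force: [-3.5, -0.3, 14.1]
clock: 21.9
tcp_pos: [0.6288, 0.1391, 0.325]
orientation: [-0.0, 0.691, 0.723, -0.0]
wrist_force: [0.9, 0.1, -2.9]
finger_gap: 0.0242
grip_force: 99.0
142 [0.6279 0.1592 0.1089]
150 [0.6279 0.1592 0.154 ]
154 [0.6279 0.1591 0.1725]
158 [0.628  0.157  0.1795]
[-312.44288268 -117.85269798   44.49307148]
```

A 17 N tap sank it 0.2 mm, so it is tight. Now I'll put the mallet back.

```bash
python3 -m handwheel '[[-20,-7,-5,0,0],[-60,-22,-5,0,0],[-105,-39,-5,0,0],[-150,-56,-5,0,0],[-195,-73,-5,0,0],[-240,-90,-5,0,0],[-280,-105,-5,0,0],[-300,-113,-5,0,0]]' | grep -E "tcp|wrist"
python3 -m handwheel '[[-8,-3,0,0,0],[-12,-5,0,0,0],[-12,-5,40,0,0],[-12,-5,85,0,0],[-12,-5,130,0,0],[-12,-5,170,0,0],[-12,-5,200,0,0],[-12,-5,215,0,0]]'| grep -E "tcp|wrist"
python3 -m handwheel '[[0,0,5,0,0],[0,0,9,0,0],[0,0,13,0,0],[0,0,13,0,0],[0,0,13,0,0]]'| grep -E "tcp|wrist"
```

```text
tcp_pos: [0.5276, -0.1687, 0.3289]
wrist_force: [0.1, 0.9, -2.8]
tcp_pos: [0.5231, -0.1753, 0.1117]
wrist_force: [0.1, -0.5, -1.6]
tcp_pos: [0.5256, -0.1782, 0.1035]
wrist_force: [0.0, -0.2, -2.4]
```

```bash
python3 -m handwheel '[[0,0,4,0,0],[0,0,8,0,0],[0,0,10,0,0],[0,0,10,0,0]]'| grep -E "tcp|wrist"
python3 -m handwheel '[[0,0,1,0,0],[0,0,2,0,0],[0,0,2,0,0],[0,0,2,0,0]]'| grep -E "tcp|wrist"
```

```text
tcp_pos: [0.5247, -0.1779, 0.0922]
wrist_force: [0.4, -0.4, -2.5]
tcp_pos: [0.5252, -0.1781, 0.0915]
wrist_force: [-2.5, 0.1, 5.9]
```

```bash
python3 -m handwheel '[[0,0,0.7,0,0],[0,0,0.7,0,0],[0,0,0.7,0,0]]'| grep -E "tcp|wrist"
```

```text
tcp_pos: [0.5252, -0.1782, 0.0914]
wrist_force: [-4.4, 1.7, 10.7]
```

On the bench. I'll ease the pressure, let go and rise.

```bash
python3 -m handwheel '[[0,0,-1.5,0,0],[0,0,-1.5,0,0],[0,0,-1.5,0,0.3],[0,0,-1.5,0,0.6],[0,0,-1.5,0,1],[0,0,-1.5,0,1],[0,0,-1.5,0,1],[0,0,-1.5,0,1]]'| grep -E "tcp|wrist|gap"
python3 -m handwheel '[[0,0,-15,0,1],[0,0,-45,0,1],[0,0,-85,0,1],[0,0,-130,0,1],[0,0,-150,0,1],[0,0,-150,0,1],[0,0,-150,0,1]]'| grep -E "clock|tcp|wrist|gap"
python3 - <<'E'
from h import *
c=imaging.read_camera("wrist"); d=imaging.read_camera("scene")
X=pts(c); m=(abs(X[...,2]-.139)<.006)&(abs(X[...,0]-.524)<.05)&(abs(X[...,1]+.179)<.05); q=X[m]; print(len(q),q.mean(0))
Y=pts(d); m=(Y[...,2]>.12)&(Y[...,2]<.2)&(abs(Y[...,0]-.63)<.022)&(abs(Y[...,1]-.138)<.025); q=Y[m];print(len(q),np.percentile(q[:,2],[50,90,98]))
cv2.imwrite("pics/end.png",cv2.resize(d["color"][110:260,90:360],(800,444)))
E
```

```text
tcp_pos: [0.5251, -0.178, 0.0915]
wrist_force: [-0.0, 1.1, 0.2]
finger_gap: 0.0851
clock: 26.65
tcp_pos: [0.5252, -0.1781, 0.2415]
wrist_force: [-0.2, 0.9, -0.5]
finger_gap: 0.0851
816 [ 0.52439322 -0.17728933  0.13954619]
263 [0.16204731 0.17927824 0.18028534]
```

View pics/end.png

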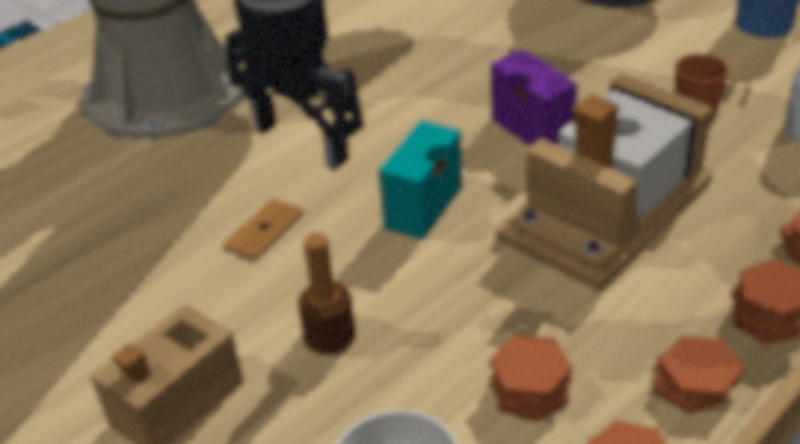

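The mallet stands upright at (325,300), the wedge is in the slot at (596,130), and the gripper is clear.

```bash
python3 -c "
from workcell import workorder
print(workorder.hand_in())"
```

```text
the job is handed in; nothing more can be done
None
```

The job is handed in, with no verdict returned: the wedge is locked tight (a 17 N check tap sank it about 0.2 mm), the mould halves show no gap, and the mallet stands upright on the bench with the gripper clear, at about 27 s of the 64 s limit.

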